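Fit the wheel and axle bolt to a display-table castor

ROBOT

A 6-joint arm with a two-finger parallel gripper is mounted at the origin on the work surface. World frame = base frame: x ahead of the robot, y to its left, z up, the work surface at z = 0. Lengths are in m, angles in degrees, forces in N, time in s.
With the tool pointing down it reaches from about 0.3 to 0.75 m from the base axis. Payload 8.5 kg.
Tool frame: the origin (TCP) lies on the mounting face of the last link; the fingertips stand 173 mm ahead of it and the grasp point (between the pads) lies 155 mm ahead of it (env.tips_ahead is the distance from the TCP to the fingertips, in m); z points along the fingers, x is the direction in which the jaws open and shut, and the axes are right-handed (so a half turn about z gives the same grasp; the last joint's range is limited). The gripper opens to 85 mm and grips with 20 to 120 N. Pads are 22 mm wide; open, the fingers measure 114 mm over their backs; the gripper's body (76 mm by 85 mm) begins 54 mm behind the grasp point. The pads swing forward as they close: fully open they stand 13 mm farther back than shut.
Start: joints at [53.669, 21.807, 74.336, -0, 83.858, -12.336], TCP at [0.224, 0.502, 0.405] pointing down, gripper open.
Joint ranges: [-178.18, 178.18], [-50.72, 133.34], [12.68, 142.11], [-81.47, 261.47], [9.98, 163.14], [-165.26, 165.26]. Speed limits (degrees/s): [136.94, 136.94, 180, 180, 180, 180].

INTERFACE

Orientations are given as a 3x3 rotation matrix whose columns are the frame's x, y, z axes.
In Python, from rig import env gives the robot as it stands. The module is installed in compiled form; this text tells all that it offers.
- The arm moves only by the tool step_arm, never from a script. Its argument "increments" is a list of rows, each an object of numbers: "x", "y", "z": the shift along the tool's x, y, z in cm; "wx", "wy", "wz": the turn, a rotation vector about the tool's x, y, z in rad; "gripper": the finger opening in cm, from 0 to 8.54. A call has 1 to 20 rows; each row shifts and turns the commanded pose from where the row before left it, along the tool's axes as they then stand; what a row does not reach is not made up. A row lasts 1/10 s, in which the tool goes at most 50 mm and 8.59 degrees, less where a joint would pass 70% of its speed; a pose out of reach is approached as far as the arm can. A call with a gripper value outside its range is refused whole. The fingers move at their own pace and stop on an object; "newtons" is the grip in N (left out, the last holds). Time passes only in rows, so rows that do not move let the fingers close. It gives the time, the measured TCP pose, the force and the opening at its end, in the units of the state.
- env.observe(): the state, without advancing time (a new reading comes with each control period).
- env.get_image(name): name is "side" or "top"; returns a dict with "color" (400x640x3 uint8, blue, green, red), "camera_matrix" (3x3 intrinsics, pixels), "rvec" (rotation vector, rad) and "tvec" (3), from world to camera coordinates, as OpenCV has them. Camera axes: x right, y down, z forward; pixel columns grow to the right and rows downward; lengths in m; the calibration is good to about 2 mm. A picture is of the moment at which its call begins. There is no depth.
- env.close_job(): hands the job in, once; it reports no verdict.
The state is a dict: "time_s": time; "q": joint angles; "qvel": joint speeds; "joint_efforts": joint torques, N m; "position": TCP position; "tool_rot": TCP orientation; "ft_force": force on the tool from outside, world axes, zero at the start; "wrist_torque": the same for the moment, N m; "grip_width": finger opening in m.
Only numpy, scipy, OpenCV 4.12 (cv2) and the standard library are available. Lean on these libraries where they do the work, as an engineer would, in place of code of your own. Each camera call takes 0.05 s, during which the arm holds its last target. There are 200 camera calls.

TASK

The display table's leg frame is lying on the bench and one castor has no wheel. Stand the loose wheel between the two legs of the empty castor fork, then slide the axle bolt through the first leg, the wheel's hub and the second leg until its bolt head is up against the fork, ready for the nut. Do not disturb the spray can or the spanner.

Things in the scene. Friction and masses are not known exactly. Their poses are not given: they have to be found in the camera images.
- fork: Fixed dark-blue table leg frame lying on the bench; an EMPTY zinc-steel castor fork on the end of one leg, open towards the robot. A like castor with wheel, 520 mm away in +y, is complete: leave it. Origin: on the bench under the middle of the empty fork's bores. x: from the fork's open end to the leg behind (within 0.25 rad of world x); y: along the bores; z up.
- fork_mid (a point): Middle of the empty fork: on the bore axis, halfway between the legs, 40 mm above the bench; axes as fork. Legs are 5 mm plates, inner faces at y = -25 and 25 mm, outer at -30 and 30, each with a 14 mm through bore in a round end of 15 mm radius (top 55 mm above the bench). The wheel stands on the bench itself between them; free above and in front (-x).
- fork_left (a point): Centre of the bore at the outer face of the +y leg, 30 mm from fork_mid; axes as fork. Behind the bores the legs widen to 68 mm above the bench at the upright base plate (x = 66 mm, 104 mm wide, top 75 mm above the bench); behind it a 30 mm square leg tube, top 55 mm above the bench.
- fork_right (a point): Centre of the bore at the outer face of the -y leg, 30 mm from fork_mid; axes as fork.
- wheel: Loose castor wheel, dark-grey tread, pale plastic rim, 0.2 to 0.33 kg, upright on its tread on the bench, 80 mm in diameter, 35 mm across its faces; hub 28 mm in diameter, 44 mm long, 14 mm through bore. Origin: its centre, 40 mm up. y axis: its axle line (both ways alike). Grip across the faces on the top 20 mm to clear the fork's legs. Small flats on the tread: it stays where it is stood.
- axle: Steel axle bolt, 90 g. Shank 12 mm in diameter, 90 mm long, last 10 mm tapered to a 6 mm nose; hexagon head 7 mm thick, 20 mm across. Origin: centre of the head's underside. y axis: nose to head (within 0.4 rad of world +y at the start). Lies level in a grooved wooden block, axis 35 mm above the bench. May enter from either side; home, its origin is at fork_left or fork_right.
- block: Fixed wooden block, 52 x 60 mm, 36 mm high, with a groove along its y axis in which the axle bolt lies; the head and the next 30 mm or more of shank stick out clear beyond its +y end. Origin: centre of its underside.
- axle_tip (a point): Nose end of the axle bolt, 90 mm from the head's underside along the bolt's -y. It sticks out 30 mm past the far leg when the bolt is home.
- spray_can: Bystander: black spray can with grey cap, 52 mm in diameter, 192 mm tall, standing towards the far right. Origin: centre of its bottom.
- spanner: Bystander: steel spanner, 180 mm long, lying flat towards the far left. Origin: about its middle, on the bench.
Mind the look-alikes: they are no part of the job. Leave any blue look-alike of the wheel alone. Of the things that look like the axle, the smaller one is meant.

How it is judged (in metres and radians):
On the way, in this order (a step that is already met when the one before it is completed fails the run):
1. the wheel stands between the legs of the empty fork, its centre within 10 mm of the bore axis' middle (distance between wheel and fork_mid below 0.01 m and angle between the y axis of wheel and the y axis of fork, either way round below 0.2 rad), for 0.2 s.
2. the axle bolt is through the first leg and the wheel's hub, its nose in or beyond the second leg's bore (distance between wheel and fork_mid below 0.008 m and angle between the y axis of axle and the y axis of fork, either way round below 0.1 rad and x of axle_tip in the frame of fork_mid between -0.005 and 0.005 m and z of axle_tip in the frame of fork_mid between -0.005 and 0.005 m and ((y of axle_tip in the frame of fork_mid below -0.027 m and y of axle in the frame of fork_mid above 0 m) or (y of axle_tip in the frame of fork_mid above 0.027 m and y of axle in the frame of fork_mid below 0 m))), for 0.1 s.
At the end, for the whole second after the job is handed in: Wheel centre within 7 mm of the fork's middle; bolt through both legs and the hub, within 0.06 rad of the bores, head's underside within 4 mm of the outer face of its leg (left or right); both at rest; spray can upright, can and spanner within 30 mm of their starts ((distance between axle and fork_left below 0.004 m or distance between axle and fork_right below 0.004 m) and distance between axle_tip and fork_mid between 0.054 and 0.066 m and angle between the y axis of axle and the y axis of fork, either way round below 0.06 rad and distance between wheel and fork_mid below 0.007 m and angle between the y axis of wheel and the y axis of fork, either way round below 0.12 rad and linear speed of each of axle, wheel below 0.02 m/s and distance of each of spray_can, spanner from where it was at the start of the episode below 0.03 m and angle between spray_can's own z axis and vertical below 0.2 rad); the robot touches nothing.
It fails at once if the spray can is knocked over or shoved more than 30 mm (distance of spray_can from where it was at the start of the episode above 0.03 m or angle between spray_can's own z axis and vertical above 0.4 rad).
It fails at once if the spanner is shoved more than 30 mm (distance of spanner from where it was at the start of the episode above 0.03 m).
It also fails if it takes over 70 s, if anything falls off the work surface, if the arm or the gripper's body presses on something with over 40 N, if the wrist force passes 120 N, or if a joint passes its speed limit or range.

## Working session

There is one attempt and no reset: what is moved stays moved. The work goes in short steps, Python scripts to look and compute and a tool call to move; the robot and the scene stay as the last step left them, time stands still between calls to the robot, and variables do not carry over. Pictures are saved under pics/ and viewed, about 8 in all and at most 12, crops included, and the job is handed in when it is done.

Besides the shell and the picture viewer there is one more tool, called after ">>>" in YAML: its name, and indented under it one key for each argument. step_arm: Moves the arm, as the interface text tells. Its arguments: {"type":"object","properties":{"increments":{"type":"array"},"newtons":{"type":"number"}},"required":["increments"]}

```bash
mkdir -p pics
cat > h.py <<'E'
import numpy as np, cv2
from rig import env
def cam(n):
    d=env.get_image(n); R=cv2.Rodrigues(np.array(d["rvec"],float))[0]
    d["R"]=R; d["t"]=np.array(d["tvec"],float).ravel(); d["K"]=np.array(d["camera_matrix"],float); d["C"]=-R.T@d["t"]; return d
def ray(d,uv): 
    return d["R"].T@np.linalg.inv(d["K"])@np.array([uv[0],uv[1],1.0])
def onz(d,uv,z):
    r=ray(d,uv); return d["C"]+r*(z-d["C"][2])/r[2]
def proj(d,p):
    q=d["K"]@(d["R"]@np.asarray(p,float)+d["t"]); return q[:2]/q[2]
def tri(d1,a,d2,b):
    r1,r2=ray(d1,a),ray(d2,b); s=np.linalg.lstsq(np.c_[r1,-r2],d2["C"]-d1["C"],rcond=None)[0]
    p,q=d1["C"]+s[0]*r1,d2["C"]+s[1]*r2; return (p+q)/2,np.linalg.norm(p-q)
E
python3 - <<'E'
from h import *
for n in("top","side"):
    d=cam(n); cv2.imwrite(f"pics/{n}0.png",d["color"]); print(n,d["C"],d["K"][0,0],d["R"].round(2).tolist())
s=env.observe(); print(s["position"],np.round(s["tool_rot"],3),s["grip_width"],s["ft_force"],s["time_s"])
E
```

```text
top [ 0.36541256 -0.00730451  1.00143548] 388.66612840400495 [[-0.01, -1.0, -0.0], [-0.98, 0.01, -0.18], [0.18, -0.0, -0.98]]
side [ 0.10523354 -0.60952145  0.60707748] 402.3610024840483 [[0.82, -0.57, 0.01], [-0.33, -0.49, -0.8], [0.46, 0.66, -0.6]]
[0.22362832 0.50243024 0.40418811] [[ 0.407  0.914 -0.001]
 [ 0.914 -0.407 -0.001]
 [-0.001 -0.    -1.   ]] 0.0854945350138605 [-0.66405074 -0.16713928 -0.03927337] 0.1
```

View pics/top0.png

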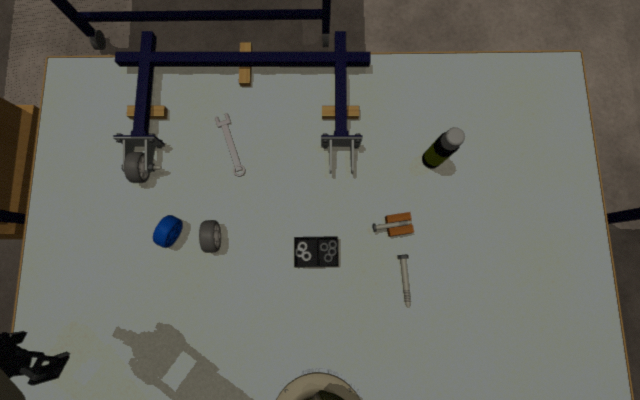

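View pics/side0.png

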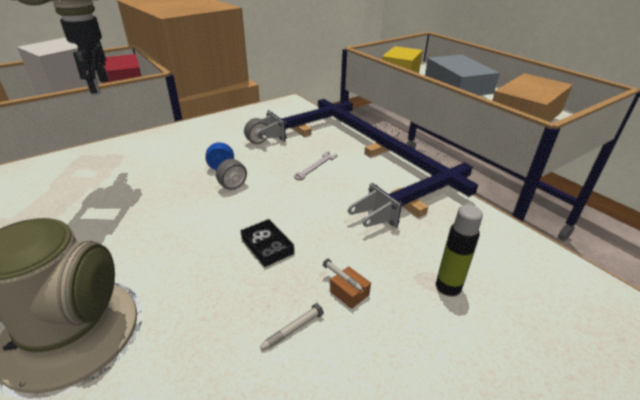

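Top view: the real wheel is the grey one at (210,236) (look-alike: blue one at (168,231), and the mounted wheel at (136,167)). The axle is the small bolt in the wooden block, head (376,228) (look-alike: the longer bolt lying at (404,280)). The empty fork is at (342,155), spanner at (231,145), can at (440,150). Next is one close crop to check the choice.

Run:
```python
import cv2,numpy as np
t=cv2.imread("pics/top0.png"); s=cv2.imread("pics/side0.png")
def c(im,x,y,w,h,W,H): return cv2.resize(im[y:y+h,x:x+w],(W,H),interpolation=cv2.INTER_CUBIC)
a=np.hstack([c(t,312,125,60,60,300,300),c(t,190,210,50,60,250,300),c(t,367,202,50,60,250,300)])
b=np.hstack([c(s,340,175,70,60,350,300),c(s,210,152,40,60,200,300),c(s,315,250,50,60,250,300)])
cv2.imwrite("pics/crop1.png",np.vstack([a,b]))
```

```text
(no output)
```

View pics/crop1.png

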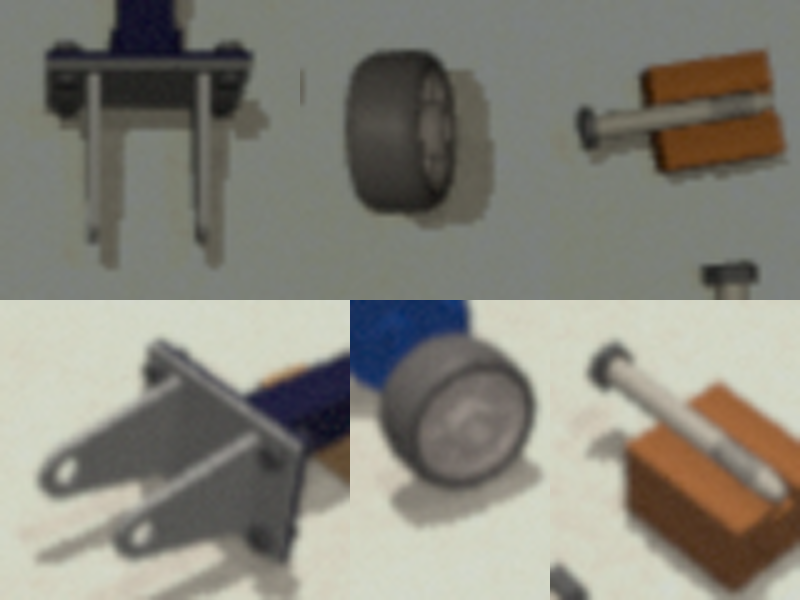

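Crops confirm: grey wheel with pale rim, small bolt in the wooden block, empty fork with bores visible in the side view at about (353.6,209) and (368.4,221.4). Measure now.

Run:
```python
from h import *
T=cam("top");S=cam("side")
np.set_printoptions(precision=4,suppress=True)
A=onz(S,(353.6,209),.04);B=onz(S,(368.4,221.4),.04)
print("bores side",A,B,np.linalg.norm(A-B),"yaw",np.arctan2(-(A-B)[0],(A-B)[1]))
for nm,a,b,z in(("plate top",(321.4,137.4),(362.4,136.6),.075),("legtips L,R",(330.5,173),(352.5,173),.04),("legbase",(330.8,140),(352.8,140),.068)):
    p,q=onz(T,a,z),onz(T,b,z); print(nm,p,q,np.linalg.norm(p-q),"yaw",np.arctan2(-(p-q)[0],(p-q)[1]))
h,n=onz(T,(376.6,227.6),.035),onz(T,(411.3,222),.035); print("axle",h,n,np.linalg.norm(h-n),np.arctan2(-(h-n)[0],(h-n)[1]))
# side view axle: head (610,367) nose (783,495) in crop
hs,ns=onz(S,(315+69/5,250+70/5),.035),onz(S,(315+235/5,250+196/5),.035);print("axle side",hs,ns,np.linalg.norm(hs-ns),np.arctan2(-(hs-ns)[0],(hs-ns)[1]))
# wheel: tread mask in top (color dark vs bench), print hsv samples
for im,x,y,w,h_ in((T,190,212,45,50),(S,205,152,48,45)):
    c=im["color"][y:y+h_,x:x+w]; g=cv2.cvtColor(c,cv2.COLOR_BGR2GRAY); print(g[::4,::3])
print(tri(T,(216.5,236),S,(235,175.5)))
print("wheel top contour ends", onz(T,(210,220),.04),onz(T,(210,252),.04))
for z in(.08,): print(onz(T,(199,236),z),onz(T,(221,236),z))
```

```text
bores side [ 0.6126 -0.0419  0.04  ] [ 0.6108 -0.097   0.04  ] 0.05510259127876464 yaw -0.032669273707394954
plate top [ 0.6784 -0.0171  0.075 ] [ 0.6793 -0.1192  0.075 ] 0.1021471695713638 yaw 0.00831919000140864
legtips L,R [ 0.5955 -0.0393  0.04  ] [ 0.5949 -0.0952  0.04  ] 0.055874353757448744 yaw -0.011895249082103312
legbase [ 0.6737 -0.0406  0.068 ] [ 0.6731 -0.0957  0.068 ] 0.05512077990369668 yaw -0.012051522087665387
axle [ 0.4559 -0.1517  0.035 ] [ 0.4689 -0.2388  0.035 ] 0.08800536427086497 0.14781533599845495
axle side [ 0.46   -0.1518  0.035 ] [ 0.4721 -0.2403  0.035 ] 0.08936957864109277 0.13557967013437325
[[125 125 126 126 125 127 126 126 125 126 126 126 126 126 125]
 [125 126 126 127 125 126 127 125 126 125 126 125 126 127 125]
 [126 126 125 125 124  83  68  57  62 120 127 126 127 126 126]
 [106 126 125 120  51  53  53  52  37  43  95  99 126 125 126]
 [104 126 125  99  61  62  61  56  62  77  66  93 104 125 125]
 [123 125 125  77  71  73  72  65  64  74  60  96  97 126 126]
 [126 125 126  72  74  77  77  68  83  80  62  94  95 125 125]
 [125 125 125  87  64  66  64
[... 638 characters left out ...]
2  94  97  96  76 105 112 106  95  71 203 210]
 [206 134 130 132  78  85  86  89 107 128 129 111 111  92 165 211]
 [207 202 197 189  71  70  70 109 122 125 120 109 114  97 186 210]
 [204 207 204 208 133  61  76 108 103 110 120 110 132  98 207 211]
 [206 206 204 204 205 124  58 102 111 112 121 117  85 134 197 211]
 [204 206 204 205 195 181 120  81  71  72  84 122 144 146 176 211]
 [202 208 207 209 198 128 128 132 133 139 141 166 192 207 212 210]
 [208 208 210 210 208 197 154 156 172 201 210 207 210 211 209 210]]
(array([0.4415, 0.2423, 0.0446]), np.float64(0.0056145998468592525))
wheel top contour ends [0.4791 0.2622 0.04  ] [0.4004 0.2591 0.04  ]
[0.4367 0.2755 0.08  ] [0.4361 0.2235 0.08  ]
```

>>> step_arm:
  increments:
    - {"wz":-0.136,"gripper":5.4}
    - {"wz":-0.136}
    - {"wz":-0.137}
    - {"x":-3,"y":2.7,"z":1.3}
    - {"x":-3,"y":2.7,"z":1.3}
    - {"x":-3,"y":2.7,"z":1.3}
    - {"x":-3,"y":2.7,"z":1.3}
    - {"x":-3,"y":2.7,"z":1.3}
    - {"x":-3,"y":2.7,"z":1.3}
    - {"x":-3,"y":2.7,"z":1.3}
    - {"x":-3,"y":2.7,"z":1.3}
    - {}
    - {}
  newtons: 50

```text
invalid input at $.increments[0]: expected keys x, y, z, wx, wy, wz, gripper
```

>>> step_arm:
  increments:
    - {"x":0,"y":0,"z":0,"wx":0,"wy":0,"wz":-0.136,"gripper":5.4}
    - {"x":0,"y":0,"z":0,"wx":0,"wy":0,"wz":-0.136,"gripper":5.4}
    - {"x":0,"y":0,"z":0,"wx":0,"wy":0,"wz":-0.137,"gripper":5.4}
    - {"x":-3,"y":2.7,"z":1.3,"wx":0,"wy":0,"wz":0,"gripper":5.4}
    - {"x":-3,"y":2.7,"z":1.3,"wx":0,"wy":0,"wz":0,"gripper":5.4}
    - {"x":-3,"y":2.7,"z":1.3,"wx":0,"wy":0,"wz":0,"gripper":5.4}
    - {"x":-3,"y":2.7,"z":1.3,"wx":0,"wy":0,"wz":0,"gripper":5.4}
    - {"x":-3,"y":2.7,"z":1.3,"wx":0,"wy":0,"wz":0,"gripper":5.4}
    - {"x":-3,"y":2.7,"z":1.3,"wx":0,"wy":0,"wz":0,"gripper":5.4}
    - {"x":-3,"y":2.7,"z":1.3,"wx":0,"wy":0,"wz":0,"gripper":5.4}
    - {"x":-3,"y":2.7,"z":1.3,"wx":0,"wy":0,"wz":0,"gripper":5.4}
    - {"x":0,"y":0,"z":0,"wx":0,"wy":0,"wz":0,"gripper":5.4}
    - {"x":0,"y":0,"z":0,"wx":0,"wy":0,"wz":0,"gripper":5.4}
  newtons: 50

```text
time_s: 1.5
position: [0.4376, 0.2599, 0.3004]
tool_rot: [[0.012, 1.0, -0.001], [1.0, -0.012, -0.0], [-0.0, -0.001, -1.0]]
ft_force: [-0.0, 0.5, 0.6]
grip_width: 0.054
```

Run:
```python
from h import *
T=cam("top");S=cam("side"); print(env.tips_ahead)
def c(im,x,y,w,h,W,H): return cv2.resize(im["color"][y:y+h,x:x+w],(W,H),interpolation=cv2.INTER_CUBIC)
cv2.imwrite("pics/p2.png",np.hstack([c(T,140,170,110,110,400,400),c(S,180,90,110,110,400,400)]))
```

```text
0.1734
```

View pics/p2.png

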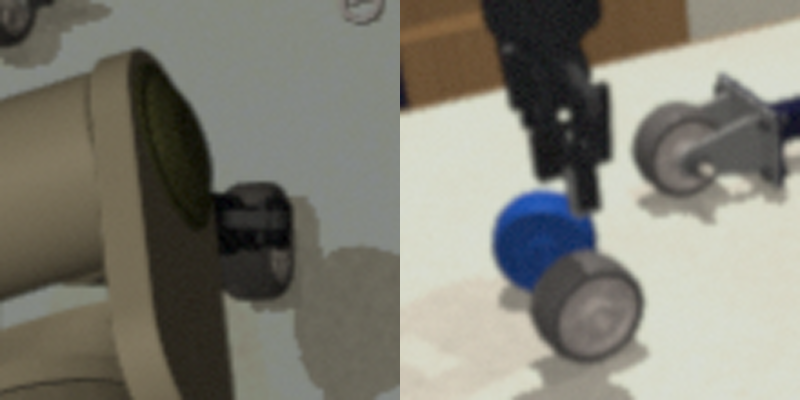

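The fingers are above the wheel (top view about (210,232)), straddling it, with blue wheel clear to the left. Descend and grip.

>>> step_arm:
  increments:
    - {"x":0,"y":0.1,"z":2.5,"wx":0,"wy":0,"wz":0,"gripper":5.4}
    - {"x":0,"y":0,"z":2,"wx":0,"wy":0,"wz":0,"gripper":5.4}
    - {"x":0,"y":0,"z":1.5,"wx":0,"wy":0,"wz":0,"gripper":5.4}
    - {"x":0,"y":0,"z":0.8,"wx":0,"wy":0,"wz":0,"gripper":5.4}
    - {"x":0,"y":0,"z":0,"wx":0,"wy":0,"wz":0,"gripper":5.4}
    - {"x":0,"y":0,"z":0,"wx":0,"wy":0,"wz":0,"gripper":3.0}
    - {"x":0,"y":0,"z":0,"wx":0,"wy":0,"wz":0,"gripper":3.0}
    - {"x":0,"y":0,"z":0,"wx":0,"wy":0,"wz":0,"gripper":3.0}
    - {"x":0,"y":0,"z":0,"wx":0,"wy":0,"wz":0,"gripper":3.0}
    - {"x":0,"y":0,"z":0,"wx":0,"wy":0,"wz":0,"gripper":3.0}
    - {"x":0,"y":0,"z":0,"wx":0,"wy":0,"wz":0,"gripper":3.0}
  newtons: 50

```text
time_s: 2.7
position: [0.4384, 0.2605, 0.2339]
tool_rot: [[0.01, 1.0, 0.002], [1.0, -0.01, 0.001], [0.001, 0.002, -1.0]]
ft_force: [-0.9, 1.5, 6.7]
grip_width: 0.0345
```

>>> step_arm:
  increments:
    - {"x":0,"y":0,"z":-2,"wx":0,"wy":0,"wz":0,"gripper":3.0}
    - {"x":0,"y":0,"z":-4,"wx":0,"wy":0,"wz":0,"gripper":3.0}
    - {"x":0,"y":0,"z":-3,"wx":0,"wy":0,"wz":0,"gripper":3.0}
    - {"x":-3.3,"y":1.7,"z":0,"wx":0,"wy":0,"wz":0,"gripper":3.0}
    - {"x":-3.3,"y":1.7,"z":0,"wx":0,"wy":0,"wz":0,"gripper":3.0}
    - {"x":-3.3,"y":1.7,"z":0,"wx":0,"wy":0,"wz":0,"gripper":3.0}
    - {"x":-3.3,"y":1.7,"z":0,"wx":0,"wy":0,"wz":0,"gripper":3.0}
    - {"x":-3.3,"y":1.7,"z":0,"wx":0,"wy":0,"wz":0,"gripper":3.0}
    - {"x":-3.3,"y":1.7,"z":0,"wx":0,"wy":0,"wz":0,"gripper":3.0}
    - {"x":-3.3,"y":1.7,"z":0,"wx":0,"wy":0,"wz":0,"gripper":3.0}
    - {"x":-3.3,"y":1.7,"z":0,"wx":0,"wy":0,"wz":0,"gripper":3.0}
    - {"x":-3.3,"y":1.9,"z":0,"wx":0,"wy":0,"wz":0,"gripper":3.0}
    - {"x":-3.0,"y":1.8,"z":0,"wx":0,"wy":0,"wz":0,"gripper":3.0}
    - {"x":0,"y":0,"z":0,"wx":0,"wy":0,"wz":0,"gripper":3.0}
    - {"x":0,"y":0,"z":0,"wx":0,"wy":0,"wz":0,"gripper":3.0}
  newtons: 50

```text
time_s: 4.2
position: [0.6079, -0.0687, 0.3222]
tool_rot: [[0.011, 1.0, -0.001], [1.0, -0.011, 0.001], [0.001, -0.001, -1.0]]
ft_force: [0.2, -0.1, -2.5]
grip_width: 0.0342
```

Run:
```python
from h import *
T=cam("top");S=cam("side"); s=env.observe(); print(s["position"],s["grip_width"])
def c(im,x,y,w,h,W,H): return cv2.resize(im["color"][y:y+h,x:x+w],(W,H),interpolation=cv2.INTER_CUBIC)
cv2.imwrite("pics/p3.png",np.hstack([c(T,312,105,60,90,400,600),c(S,325,145,80,120,400,600)]))
```

```text
[ 0.60762982 -0.06749081  0.32262707] 0.03433505072795457
```

View pics/p3.png

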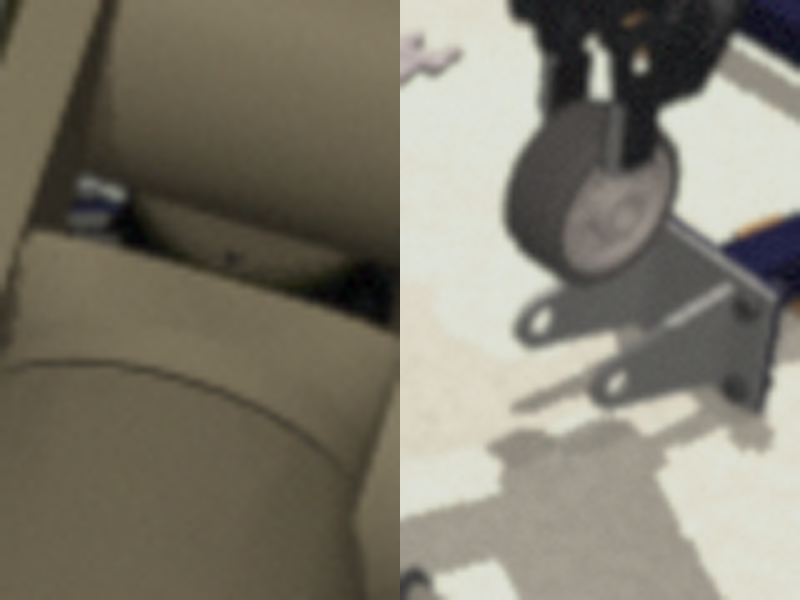

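Run:
```python
from h import *
S=cam("side"); np.set_printoptions(precision=4,suppress=True)
def ony(d,uv,y): r=ray(d,uv); return d["C"]+r*(y-d["C"][1])/r[1]
for uv,y in(((370.4,187.6),-.0895),((368,188),-.085)): print("hub",ony(S,uv,y))
g=S["color"]
# bores: subpixel centroid of bright hole
cv2.imwrite("pics/p4.png",np.hstack([cv2.resize(g[195:230,345:380],(560,560),interpolation=cv2.INTER_CUBIC)]))
print("expected near/far bore", proj(S,(.6107,-.097,.04)),proj(S,(.6113,-.042,.04)))
for c in((353.5,209.5),(368,221.5)):
    x0,y0=int(c[0])-3,int(c[1])-4; p=cv2.cvtColor(g[y0:y0+9,x0:x0+8],cv2.COLOR_BGR2GRAY); print(x0,y0);print(p)
```

```text
hub [ 0.6132 -0.0895  0.1268]
hub [ 0.6106 -0.085   0.1242]
expected near/far bore [368.3605 221.4303] [353.1826 209.216 ]
350 205
[[183 154 131 114 104  96  94  90]
 [149 125 115 125 127 104  92  90]
 [124 114 134 166 167 125  92  91]
 [108 124 170 199 177 126  92  89]
 [104 144 194 199 163 116  95  88]
 [105 148 184 178 138 103  90  90]
 [100 123 145 142 116  94  90  91]
 [ 94 100 106 107 100  99 104 110]
 [112 102 101 114 122 134 151 161]]
365 217
[[148 129 114 104  98  93  91  93]
 [118 111 104 101 103  95  91  91]
 [108 103 110 126 131 109  93  91]
 [100 109 140 162 156 118  96  89]
 [ 98 126 173 181 148 113  96  92]
 [102 134 173 162 128 106  94  90]
 [ 99 118 143 130 111  99  95  93]
 [ 96  97 107 105  99 101 100 110]
 [106 102 102 107 112 123 134 151]]
```

View pics/p4.png

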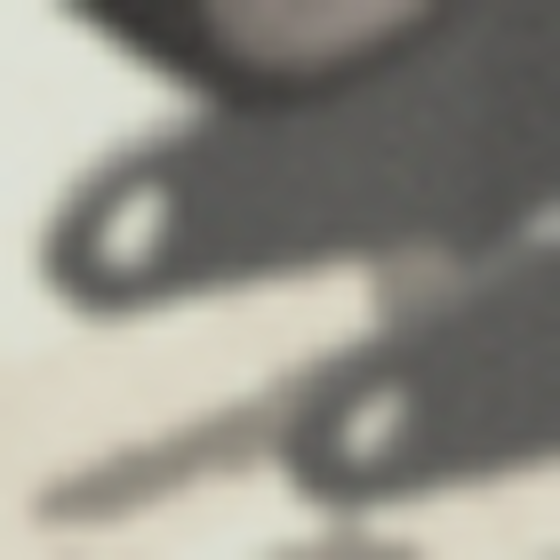

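```bash
cat >> h.py <<'E'
def ony(d,uv,y): r=ray(d,uv); return d["C"]+r*(y-d["C"][1])/r[1]
E
python3 - <<'E'
from h import *
S=cam("side");T=cam("top"); np.set_printoptions(precision=4,suppress=True)
for z in(.04,):print(onz(S,(367.6,221.06),z),onz(S,(352.8,209.0),z))
for y0 in(-.069,-.067): print(ony(S,(367.6,221.06),y0-.0275),ony(S,(352.8,209),y0+.0275))
for uv,y in(((369.6,187.1),-.0895),((367.5,187.5),-.085)): print("hub",ony(S,uv,y))
print("top legs",onz(T,(330.1,160),.055),onz(T,(352.1,160),.055))
p=(.6076,-.0675,.1493) # pad tips
print("tips",proj(S,p),proj(S,(.6076,-.0675+.017,.1493)),proj(S,(.6076,-.0675-.017,.1493)))
E
```

```text
[ 0.6102 -0.095   0.04  ] [ 0.6111 -0.0408  0.04  ]
[ 0.6087 -0.0965  0.0416] [ 0.6105 -0.0415  0.0407]
[ 0.6107 -0.0945  0.0394] [ 0.6123 -0.0395  0.0387]
hub [ 0.6106 -0.0895  0.129 ]
hub [ 0.6089 -0.085   0.1261]
top legs [ 0.6255 -0.0384  0.055 ] [ 0.6249 -0.0937  0.055 ]
tips [362.5848 174.9052] [357.5131 171.4432] [367.7899 178.4583]
```

Crop shows the fork's bores as bright ellipses at about (367.6,221.1) and (352.8,209.0), with the wheel hanging clear above; the fingertip pixel agrees with the kinematics. The fork is at ≈ (0.6107, −0.0675), and the wheel is about 1 mm short in x.

>>> step_arm:
  increments:
    - {"x":0,"y":0.1,"z":2,"wx":0,"wy":0,"wz":0,"gripper":3.0}
    - {"x":0,"y":0,"z":2,"wx":0,"wy":0,"wz":0,"gripper":3.0}
    - {"x":0,"y":0,"z":1.5,"wx":0,"wy":0,"wz":0,"gripper":3.0}
    - {"x":0,"y":0,"z":1,"wx":0,"wy":0,"wz":0,"gripper":3.0}
    - {"x":0,"y":0,"z":0.8,"wx":0,"wy":0,"wz":0,"gripper":3.0}
    - {"x":0,"y":0,"z":0.8,"wx":0,"wy":0,"wz":0,"gripper":3.0}
    - {"x":0,"y":0,"z":0,"wx":0,"wy":0,"wz":0,"gripper":3.0}
    - {"x":0,"y":0,"z":0,"wx":0,"wy":0,"wz":0,"gripper":3.0}
  newtons: 50

```text
time_s: 5.25
position: [0.6092, -0.0683, 0.2421]
tool_rot: [[0.01, 1.0, 0.001], [1.0, -0.01, -0.0], [-0.0, 0.001, -1.0]]
ft_force: [0.6, 0.5, -2.9]
grip_width: 0.0344
```

>>> step_arm:
  increments:
    - {"x":0.05,"y":0.05,"z":0.3,"wx":0,"wy":0,"wz":0,"gripper":3.0}
    - {"x":0,"y":0,"z":0.2,"wx":0,"wy":0,"wz":0,"gripper":3.0}
    - {"x":0,"y":0,"z":0.2,"wx":0,"wy":0,"wz":0,"gripper":3.0}
    - {"x":0,"y":0,"z":0,"wx":0,"wy":0,"wz":0,"gripper":3.0}
    - {"x":0,"y":0,"z":0,"wx":0,"wy":0,"wz":0,"gripper":3.0}
  newtons: 50

```text
time_s: 5.75
position: [0.6096, -0.0679, 0.2347]
tool_rot: [[0.01, 1.0, 0.0], [1.0, -0.01, -0.0], [-0.0, 0.0, -1.0]]
ft_force: [0.3, -0.4, -2.8]
grip_width: 0.0344
```

Run:
```python
from h import *
S=cam("side"); s=env.observe(); print(s["position"],s["ft_force"])
cv2.imwrite("pics/p5.png",cv2.resize(S["color"][170:240,335:415],(800,700)[0:1]+(600,) if 0 else (640,560),interpolation=cv2.INTER_CUBIC))
```

```text
[ 0.60961843 -0.0678703   0.23479753] [ 0.05534134 -0.36841449 -2.0224217 ]
```

View pics/p5.png

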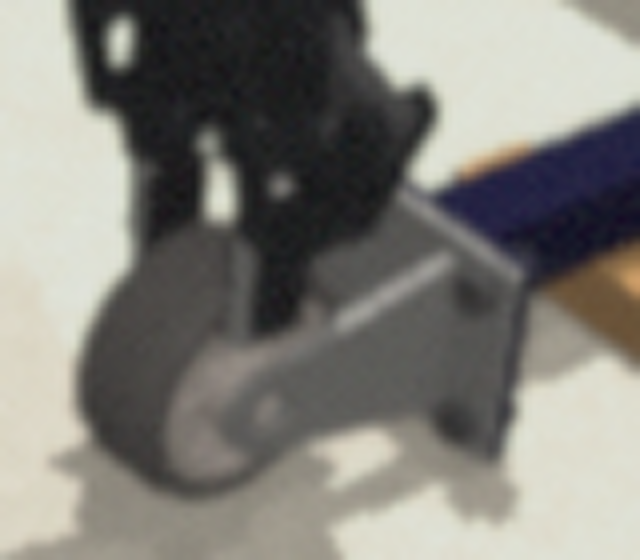

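The wheel stands between the legs with the near bore ring over the hub. Set it down, release, and lift.

>>> step_arm:
  increments:
    - {"x":0,"y":0,"z":0.1,"wx":0,"wy":0,"wz":0,"gripper":3.0}
    - {"x":0,"y":0,"z":0.05,"wx":0,"wy":0,"wz":0,"gripper":3.0}
    - {"x":0,"y":0,"z":0,"wx":0,"wy":0,"wz":0,"gripper":3.0}
    - {"x":0,"y":0,"z":0,"wx":0,"wy":0,"wz":0,"gripper":5.0}
    - {"x":0,"y":0,"z":0,"wx":0,"wy":0,"wz":0,"gripper":5.0}
    - {"x":0,"y":0,"z":0,"wx":0,"wy":0,"wz":0,"gripper":5.0}
    - {"x":0,"y":0,"z":0,"wx":0,"wy":0,"wz":0,"gripper":5.0}
    - {"x":0,"y":0,"z":0,"wx":0,"wy":0,"wz":0,"gripper":5.0}
    - {"x":0,"y":0,"z":-2,"wx":0,"wy":0,"wz":0,"gripper":5.0}
    - {"x":0,"y":0,"z":-4,"wx":0,"wy":0,"wz":0,"gripper":5.0}
    - {"x":3,"y":-3,"z":-2,"wx":0,"wy":0,"wz":0,"gripper":4.0}
    - {"x":3,"y":-3,"z":0,"wx":0,"wy":0,"wz":0,"gripper":4.0}
    - {"x":3,"y":-3,"z":0,"wx":0,"wy":0,"wz":0,"gripper":4.0}
    - {"x":3,"y":-3,"z":0,"wx":0,"wy":0,"wz":0,"gripper":4.0}
    - {"x":3,"y":-3,"z":0,"wx":0,"wy":0,"wz":0,"gripper":4.0}
    - {"x":3,"y":0,"z":0,"wx":0,"wy":0,"wz":0,"gripper":4.0}
    - {"x":0,"y":0,"z":0,"wx":0,"wy":0,"wz":0,"gripper":4.0}
  newtons: 50

```text
time_s: 7.5
position: [0.4604, 0.116, 0.3136]
tool_rot: [[0.007, 1.0, 0.001], [1.0, -0.007, 0.001], [0.001, 0.001, -1.0]]
ft_force: [-0.3, -0.4, 1.3]
grip_width: 0.04
```

Run:
```python
from h import *
S=cam("side");T=cam("top");np.set_printoptions(precision=4,suppress=True)
s=env.observe(); print(s["position"],s["tool_rot"])
cv2.imwrite("pics/p6.png",np.hstack([cv2.resize(T["color"][120:240,310:420],(440,480),interpolation=cv2.INTER_CUBIC),cv2.resize(S["color"][200:300,310:385],(360,480),interpolation=cv2.INTER_CUBIC)]))
# axle shank mask: bright, low saturation
for n,d,(x,y,w,h),z in(("top",T,(370,215,45,20),.035),("side",S,(318,253,52,45),.035)):
    c=d["color"][y:y+h,x:x+w]; print(n); 
    if n=="top": print(c.max(2)[::1,::2])
```

```text
[0.4614 0.1139 0.3133] [[ 0.0084  1.      0.0005]
 [ 1.     -0.0084 -0.0003]
 [-0.0003  0.0005 -1.    ]]
top
[[137 136 137 136 136 136 135 133 110 113 109 108 109 109 109 109 111 109
  112 112 118 135 134]
 [136 136 135 136 136 136 135 122  72 110 108 109 108 110 111 111 111 113
  111 115 117 134 136]
 [135 137 136 136 136 137 135 108  55 105 107 109 110 112 112 112 113 115
  115 115 116 135 136]
 [136 137 136 136 136 137 134 117  56 108 112 112 112 114 116 116 118 113
  112 108 110 132 138]
 [136 136 137 136 136 135 134 118  58 109 113 114 115 116 117 115 112 105
  102  96  98 133 136]
 [135 136 136 136 136 137 136 119  50 109 115 114 114 110 108 104  94  81
   71  97 106 133 136]
 [137 136 136 136 137 136 136 124  52 107 108 105 104  90  85  75  85  87
   91 113 113 134 135]
 [136 133 130 136 136 137 135 124  53  94  90  80  92 103 102  93  94  95
  103 122 119 133 136]
 [135 123  96 134 131 130 131 121  73 106 106 109 116 121 119 102 102  93
   98 112 106 129 136]
 [135 101  54 127 111 111 112 111 112 118 123 123 126 128 120  99  89  83
   82  93 111 119 136]
 [135  83  57 105 112
[... 254 characters left out ...]
08 110 114 133]
 [134 102  62  89 104  97  96  88  71  57 104 105 107 109 109 109 108 109
  110 111 112 113 133]
 [134 119  51  67  84  81  92  95  83  55 107 109 108 106 110 109 111 110
  112 112 112 116 130]
 [136 123  44  66  94  93  94  95  83  54 105 108 111 111 111 112 112 113
  114 115 115 115 128]
 [134 128  62  76  94  99 105 104  95  48 106 108 111 112 112 115 115 116
  115 111 110 111 126]
 [134 134 100 101 103 107 116 129 121  49 106 113 115 114 115 116 115 114
  107 104 104 106 129]
 [134 137 127 107 116 134 134 134 126  50  92 114 115 115 113 109 106 101
   85  78  82 104 128]
 [134 136 129 113 133 137 136 136 132  61  89 110 106 105  90  87  75  79
   86  95 103 109 120]]
side
```

View pics/p6.png

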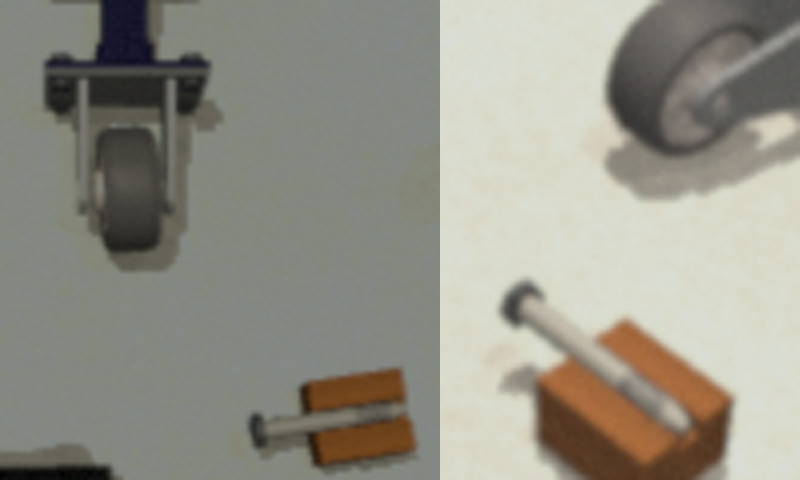

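Run:
```python
from h import *
S=cam("side");T=cam("top");np.set_printoptions(precision=4,suppress=True)
for uv in((380,226.),(384,225.5),(390,224.8),(400,223.2),(375.7,227)): print("top",onz(T,uv,.035))
print("block edge",onz(T,(386.3,221),.036),onz(T,(388.4,232),.036))
def ps(x,y): return (310+(x-440+.5)/4.8-.5,200+(y+.5)/4.8-.5)
for p in((533,305),(570,333),(600,356),(640,389),(686,423)): print("side",onz(S,ps(*p),.035))
c=S["color"][253:298,318:370]; 
g=S["color"].max(2)
for u in(332,335,338,341): print(u,g[258:285,u])
```

```text
top [ 0.4598 -0.1604  0.035 ]
top [ 0.4609 -0.1704  0.035 ]
top [ 0.4625 -0.1854  0.035 ]
top [ 0.4662 -0.2105  0.035 ]
top [ 0.4574 -0.1496  0.035 ]
block edge [ 0.472  -0.1764  0.036 ] [ 0.4446 -0.1804  0.036 ]
side [ 0.4618 -0.15    0.035 ]
side [ 0.4647 -0.1717  0.035 ]
side [ 0.467  -0.1889  0.035 ]
side [ 0.4691 -0.2122  0.035 ]
side [ 0.4727 -0.2363  0.035 ]
332 [217 216 212 205 204 203 195 193 188 173 154 137 145 180 209 216 218 215
 204 184 171 164 144 114  94  88  84]
335 [219 219 218 219 218 217 214 207 194 195 191 177 160 141 137 166 193 185
 169 164 166 170 167 166 148 123  97]
338 [217 218 220 220 220 220 219 220 216 210 197 195 194 181 166 148 138 140
 155 158 161 166 166 168 171 170 157]
341 [220 221 218 218 219 218 219 221 220 218 216 209 193 188 192 189 171 152
 138 139 153 158 163 164 167 169 170]
```

Top view shows the wheel centred between the legs at (342,167). Bolt: head underside at about (0.4575,−0.1495), yaw ≈0.14. Turn the gripper and go above the shank, 14 mm from the head.

>>> step_arm:
  increments:
    - {"x":0,"y":0,"z":0,"wx":0,"wy":0,"wz":0.142,"gripper":4.0}
    - {"x":0,"y":0,"z":0,"wx":0,"wy":0,"wz":0.142,"gripper":4.0}
    - {"x":0,"y":0,"z":0,"wx":0,"wy":0,"wz":0.142,"gripper":4.0}
    - {"x":0,"y":0,"z":0,"wx":0,"wy":0,"wz":0.142,"gripper":4.0}
    - {"x":0,"y":0,"z":0,"wx":0,"wy":0,"wz":0.142,"gripper":4.0}
    - {"x":0,"y":0,"z":0,"wx":0,"wy":0,"wz":0.142,"gripper":4.0}
    - {"x":0,"y":0,"z":0,"wx":0,"wy":0,"wz":0.142,"gripper":4.0}
    - {"x":0,"y":0,"z":0,"wx":0,"wy":0,"wz":0.142,"gripper":4.0}
    - {"x":0,"y":0,"z":0,"wx":0,"wy":0,"wz":0.142,"gripper":4.0}
    - {"x":0,"y":0,"z":0,"wx":0,"wy":0,"wz":0.142,"gripper":4.0}
    - {"x":-0.6,"y":4,"z":0.5,"wx":0,"wy":0,"wz":0,"gripper":4.0}
    - {"x":-0.6,"y":4,"z":1,"wx":0,"wy":0,"wz":0,"gripper":4.0}
    - {"x":-0.6,"y":4,"z":1,"wx":0,"wy":0,"wz":0,"gripper":4.0}
    - {"x":-0.6,"y":4,"z":1,"wx":0,"wy":0,"wz":0,"gripper":4.0}
    - {"x":-0.6,"y":4,"z":1,"wx":0,"wy":0,"wz":0,"gripper":4.0}
    - {"x":-0.5,"y":4,"z":1,"wx":0,"wy":0,"wz":0,"gripper":4.0}
    - {"x":-0.5,"y":3.4,"z":0,"wx":0,"wy":0,"wz":0,"gripper":4.0}
    - {"x":0,"y":0,"z":0,"wx":0,"wy":0,"wz":0,"gripper":4.0}
    - {"x":0,"y":0,"z":0,"wx":0,"wy":0,"wz":0,"gripper":4.0}
  newtons: 50

```text
time_s: 9.6
position: [0.4599, -0.1644, 0.2579]
tool_rot: [[0.99, 0.138, -0.001], [0.138, -0.99, 0.0], [-0.0, -0.001, -1.0]]
ft_force: [0.1, -0.0, 0.4]
grip_width: 0.0398
```

>>> step_arm:
  increments:
    - {"x":0,"y":-0.1,"z":2,"wx":0,"wy":0,"wz":0,"gripper":4.0}
    - {"x":0,"y":0,"z":2,"wx":0,"wy":0,"wz":0,"gripper":4.0}
    - {"x":0,"y":0,"z":1.4,"wx":0,"wy":0,"wz":0,"gripper":4.0}
    - {"x":0,"y":0,"z":0.8,"wx":0,"wy":0,"wz":0,"gripper":4.0}
    - {"x":0,"y":0,"z":0.5,"wx":0,"wy":0,"wz":0,"gripper":4.0}
    - {"x":0,"y":0,"z":0,"wx":0,"wy":0,"wz":0,"gripper":4.0}
    - {"x":0,"y":0,"z":0,"wx":0,"wy":0,"wz":0,"gripper":2.0}
    - {"x":0,"y":0,"z":0,"wx":0,"wy":0,"wz":0,"gripper":1.0}
    - {"x":0,"y":0,"z":0,"wx":0,"wy":0,"wz":0,"gripper":0.8}
    - {"x":0,"y":0,"z":0,"wx":0,"wy":0,"wz":0,"gripper":0.8}
    - {"x":0,"y":0,"z":0,"wx":0,"wy":0,"wz":0,"gripper":0.8}
    - {"x":0,"y":0,"z":0,"wx":0,"wy":0,"wz":0,"gripper":0.8}
    - {"x":0,"y":0,"z":0,"wx":0,"wy":0,"wz":0,"gripper":0.8}
  newtons: 50

```text
time_s: 10.9
position: [0.4602, -0.1623, 0.1915]
tool_rot: [[0.99, 0.141, 0.001], [0.141, -0.99, -0.0], [0.001, 0.0, -1.0]]
ft_force: [0.5, 0.9, 5.0]
grip_width: 0.0101
```

>>> step_arm:
  increments:
    - {"x":0,"y":0,"z":-1,"wx":0,"wy":0,"wz":0,"gripper":0.8}
    - {"x":0,"y":0,"z":-2,"wx":0,"wy":0,"wz":0,"gripper":0.8}
    - {"x":0,"y":0,"z":-3,"wx":0,"wy":0,"wz":0,"gripper":0.8}
    - {"x":0,"y":0,"z":0,"wx":0,"wy":0,"wz":0.076,"gripper":0.8}
    - {"x":0,"y":0,"z":0,"wx":0,"wy":0,"wz":0.076,"gripper":0.8}
    - {"x":0,"y":-3,"z":0,"wx":0,"wy":0,"wz":0,"gripper":0.8}
    - {"x":1,"y":-3,"z":0,"wx":0,"wy":0,"wz":0,"gripper":0.8}
    - {"x":2,"y":-3,"z":0,"wx":0,"wy":0,"wz":0,"gripper":0.8}
    - {"x":2,"y":-3,"z":0,"wx":0,"wy":0,"wz":0,"gripper":0.8}
    - {"x":2,"y":-3,"z":0,"wx":0,"wy":0,"wz":0,"gripper":0.8}
    - {"x":2,"y":-3,"z":0,"wx":0,"wy":0,"wz":0,"gripper":0.8}
    - {"x":2.7,"y":-3,"z":0,"wx":0,"wy":0,"wz":0,"gripper":0.8}
    - {"x":3,"y":-2.9,"z":0,"wx":0,"wy":0,"wz":0,"gripper":0.8}
    - {"x":0,"y":0,"z":0,"wx":0,"wy":0,"wz":0,"gripper":0.8}
    - {"x":0,"y":0,"z":0,"wx":0,"wy":0,"wz":0,"gripper":0.8}
  newtons: 70

```text
time_s: 12.4
position: [0.6096, 0.0755, 0.2509]
tool_rot: [[1.0, -0.01, -0.002], [-0.01, -1.0, -0.0], [-0.002, 0.0, -1.0]]
ft_force: [-0.9, -0.6, -1.1]
grip_width: 0.0098
```

Run:
```python
from h import *
S=cam("side");T=cam("top");np.set_printoptions(precision=4,suppress=True)
s=env.observe(); print(s["position"],s["tool_rot"],s["grip_width"])
cv2.imwrite("pics/p7.png",np.hstack([cv2.resize(T["color"][120:200,280:360],(400,400),interpolation=cv2.INTER_CUBIC),cv2.resize(S["color"][140:240,290:390],(400,400),interpolation=cv2.INTER_CUBIC)]))
p=np.array(s["position"]);R=np.array(s["tool_rot"])
ax=p+R@[0,0,.155]
for n,d in(("T",T),("S",S)): print(n,proj(d,ax),"nose",proj(d,ax+R@[0,.076,0]))
```

```text
[0.6091 0.0744 0.2512] [[ 0.9999 -0.0116 -0.0014]
 [-0.0116 -0.9999 -0.0002]
 [-0.0014  0.0002 -1.    ]] 0.009237930182746937
T [283.7856 162.6631] nose [315.3972 162.6509]
S [323.9045 167.6082] nose [342.6534 181.741 ]
```

View pics/p7.png

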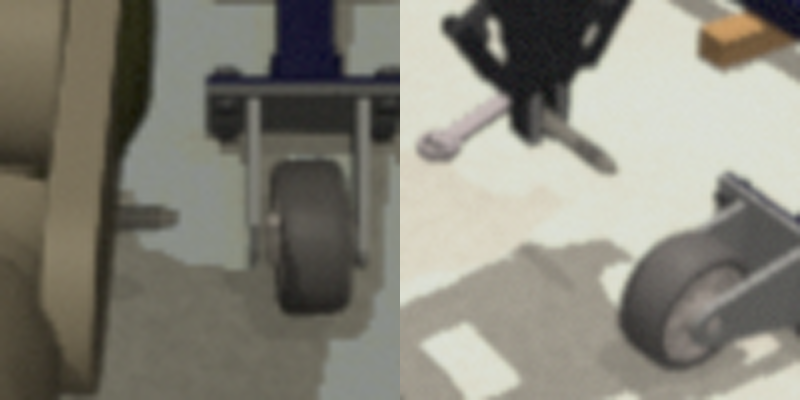

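Top crop: nose at (315.2,162.8), and the kinematics predict (315.4,162.7). Side: nose at (343.1,182.6), consistent with the axis about 1.5 mm below the pad centre. Shift +3.3 mm in x and lower to bore height.

>>> step_arm:
  increments:
    - {"x":0.3,"y":0,"z":2,"wx":0,"wy":0,"wz":0,"gripper":0.8}
    - {"x":0,"y":1,"z":2,"wx":0,"wy":0,"wz":0,"gripper":0.8}
    - {"x":0,"y":1,"z":1,"wx":0,"wy":0,"wz":0,"gripper":0.8}
    - {"x":0,"y":0.6,"z":0.5,"wx":0,"wy":0,"wz":0,"gripper":0.8}
    - {"x":0,"y":0,"z":0,"wx":0,"wy":0,"wz":0,"gripper":0.8}
    - {"x":0,"y":0,"z":0,"wx":0,"wy":0,"wz":0,"gripper":0.8}
  newtons: 70

```text
time_s: 13.1
position: [0.6126, 0.0487, 0.197]
tool_rot: [[1.0, -0.012, 0.001], [-0.012, -1.0, -0.0], [0.001, 0.0, -1.0]]
ft_force: [0.2, -0.6, -0.8]
grip_width: 0.0102
```

Run:
```python
from h import *
S=cam("side");T=cam("top");np.set_printoptions(precision=4,suppress=True)
s=env.observe(); print(s["position"],s["tool_rot"],s["grip_width"],s["ft_force"])
cv2.imwrite("pics/p8.png",np.hstack([cv2.resize(T["color"][130:190,300:360],(400,400),interpolation=cv2.INTER_CUBIC),cv2.resize(S["color"][170:230,325:385],(400,400),interpolation=cv2.INTER_CUBIC)]))
p=np.array(s["position"]);R=np.array(s["tool_rot"])
ax=p+R@[0,0,.1565]; n=ax+R@[0,.076,0]; print(ax,n,proj(T,n),proj(S,n))
```

```text
[0.6126 0.0492 0.1971] [[ 0.9999 -0.0108  0.0014]
 [-0.0108 -0.9999 -0.0001]
 [ 0.0014  0.0001 -1.    ]] 0.009689630450457678 [ 0.1889 -0.5994 -1.467 ]
[0.6128 0.0492 0.0406] [ 0.6119 -0.0268  0.0406] [325.47   166.7223] [349.3583 205.7299]
```

View pics/p8.png

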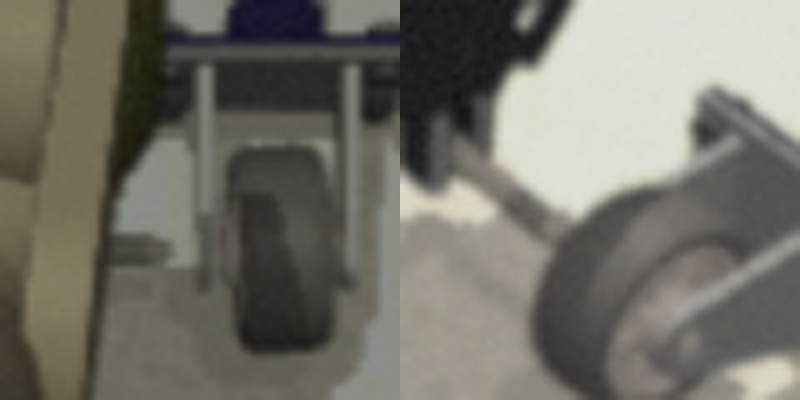

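>>> step_arm:
  increments:
    - {"x":-0.05,"y":0.5,"z":0.05,"wx":0,"wy":0,"wz":0,"gripper":0.8}
    - {"x":0,"y":0.4,"z":0,"wx":0,"wy":0,"wz":0,"gripper":0.8}
    - {"x":0,"y":0.3,"z":0,"wx":0,"wy":0,"wz":0,"gripper":0.8}
    - {"x":0,"y":0.3,"z":0,"wx":0,"wy":0,"wz":0,"gripper":0.8}
    - {"x":0,"y":0.2,"z":0,"wx":0,"wy":0,"wz":0,"gripper":0.8}
    - {"x":0,"y":0,"z":0,"wx":0,"wy":0,"wz":0,"gripper":0.8}
  newtons: 70

```text
time_s: 13.8
position: [0.6118, 0.0317, 0.1957]
tool_rot: [[1.0, -0.011, -0.0], [-0.011, -1.0, 0.0], [-0.0, -0.0, -1.0]]
ft_force: [-0.1, -0.9, -1.1]
grip_width: 0.0097
```

>>> step_arm:
  increments:
    - {"x":0,"y":0.3,"z":-0.03,"wx":0,"wy":0,"wz":0,"gripper":0.8}
    - {"x":0,"y":0.3,"z":0,"wx":0,"wy":0,"wz":0,"gripper":0.8}
    - {"x":0,"y":0.3,"z":0,"wx":0,"wy":0,"wz":0,"gripper":0.8}
    - {"x":0,"y":0.3,"z":0,"wx":0,"wy":0,"wz":0,"gripper":0.8}
    - {"x":0,"y":0,"z":0,"wx":0,"wy":0,"wz":0,"gripper":0.8}
  newtons: 70

```text
time_s: 14.3
position: [0.6117, 0.0196, 0.196]
tool_rot: [[1.0, -0.012, 0.0], [-0.012, -1.0, -0.0], [0.0, 0.0, -1.0]]
ft_force: [0.7, 0.3, -0.5]
grip_width: 0.0092
```

>>> step_arm:
  increments:
    - {"x":0,"y":0.4,"z":0,"wx":0,"wy":0,"wz":0,"gripper":0.8}
    - {"x":0,"y":0.4,"z":0,"wx":0,"wy":0,"wz":0,"gripper":0.8}
    - {"x":0,"y":0.4,"z":0,"wx":0,"wy":0,"wz":0,"gripper":0.8}
    - {"x":0,"y":0.4,"z":0,"wx":0,"wy":0,"wz":0,"gripper":0.8}
    - {"x":0,"y":0.3,"z":0,"wx":0,"wy":0,"wz":0,"gripper":0.8}
    - {"x":0,"y":0,"z":0,"wx":0,"wy":0,"wz":0,"gripper":0.8}
  newtons: 70

```text
time_s: 14.9
position: [0.6115, 0.0005, 0.196]
tool_rot: [[1.0, -0.012, 0.0], [-0.012, -1.0, -0.0], [0.0, 0.0, -1.0]]
ft_force: [0.0, 0.1, -0.6]
grip_width: 0.0098
```

>>> step_arm:
  increments:
    - {"x":0,"y":0.4,"z":0,"wx":0,"wy":0,"wz":0,"gripper":0.8}
    - {"x":0,"y":0.4,"z":0,"wx":0,"wy":0,"wz":0,"gripper":0.8}
    - {"x":0,"y":0.3,"z":0,"wx":0,"wy":0,"wz":0,"gripper":0.8}
    - {"x":0,"y":0.3,"z":0,"wx":0,"wy":0,"wz":0,"gripper":0.8}
    - {"x":0,"y":0.3,"z":0,"wx":0,"wy":0,"wz":0,"gripper":0.8}
    - {"x":0,"y":0,"z":0,"wx":0,"wy":0,"wz":0,"gripper":0.8}
  newtons: 70

```text
time_s: 15.5
position: [0.6113, -0.0164, 0.196]
tool_rot: [[1.0, -0.011, 0.0], [-0.011, -1.0, -0.0], [0.0, 0.0, -1.0]]
ft_force: [0.5, 0.4, 0.1]
grip_width: 0.0096
```

>>> step_arm:
  increments:
    - {"x":0,"y":0.2,"z":0,"wx":0,"wy":0,"wz":0,"gripper":0.8}
    - {"x":0,"y":0.2,"z":0,"wx":0,"wy":0,"wz":0,"gripper":0.8}
    - {"x":0,"y":0.2,"z":0,"wx":0,"wy":0,"wz":0,"gripper":0.8}
    - {"x":0,"y":0.2,"z":0,"wx":0,"wy":0,"wz":0,"gripper":0.8}
    - {"x":0,"y":0,"z":0,"wx":0,"wy":0,"wz":0,"gripper":0.8}
    - {"x":0,"y":0,"z":0,"wx":0,"wy":0,"wz":0,"gripper":0.8}
  newtons: 70

```text
time_s: 16.1
position: [0.6112, -0.0242, 0.1961]
tool_rot: [[1.0, -0.011, 0.0], [-0.011, -1.0, -0.0], [0.0, 0.0, -1.0]]
ft_force: [0.7, -1.1, 0.3]
grip_width: 0.0098
```

Run:
```python
from h import *
S=cam("side");T=cam("top")
s=env.observe(); print(s["position"],s["grip_width"],s["ft_force"])
cv2.imwrite("pics/p9.png",np.hstack([cv2.resize(T["color"][130:190,300:360],(400,400),interpolation=cv2.INTER_CUBIC),cv2.resize(S["color"][180:240,330:390],(400,400),interpolation=cv2.INTER_CUBIC)]))
```

```text
[ 0.61116479 -0.02409806  0.19603637] 0.009768240049751015 [ 1.21803657 -0.66987552  1.1119304 ]
```

View pics/p9.png

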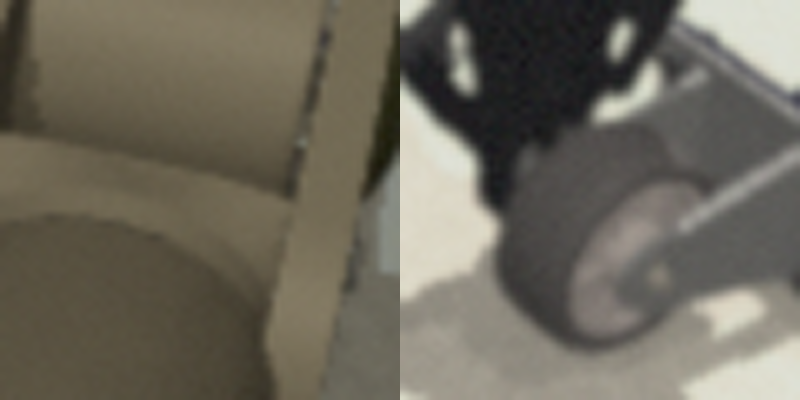

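Near bore at crop (655,277) now shows the bright nose: the bolt is through both legs. Release, back off past the head, and shut the fingers to push the head.

>>> step_arm:
  increments:
    - {"x":0,"y":0,"z":0,"wx":0,"wy":0,"wz":0,"gripper":4.0}
    - {"x":0,"y":0,"z":0,"wx":0,"wy":0,"wz":0,"gripper":4.0}
    - {"x":0,"y":0,"z":0,"wx":0,"wy":0,"wz":0,"gripper":4.0}
    - {"x":0,"y":0,"z":0,"wx":0,"wy":0,"wz":0,"gripper":4.0}
    - {"x":0,"y":0,"z":0,"wx":0,"wy":0,"wz":0,"gripper":4.0}
    - {"x":0,"y":-1,"z":0,"wx":0,"wy":0,"wz":0,"gripper":4.0}
    - {"x":0,"y":-1.5,"z":0,"wx":0,"wy":0,"wz":0,"gripper":4.0}
    - {"x":0,"y":-2,"z":0,"wx":0,"wy":0,"wz":0,"gripper":4.0}
    - {"x":0,"y":-1.5,"z":0,"wx":0,"wy":0,"wz":0,"gripper":4.0}
    - {"x":0,"y":0,"z":0,"wx":0,"wy":0,"wz":0,"gripper":0}
    - {"x":0,"y":0,"z":0,"wx":0,"wy":0,"wz":0,"gripper":0}
    - {"x":0,"y":0,"z":0,"wx":0,"wy":0,"wz":0,"gripper":0}
    - {"x":0,"y":0,"z":0,"wx":0,"wy":0,"wz":0,"gripper":0}
    - {"x":0,"y":0,"z":0,"wx":0,"wy":0,"wz":0,"gripper":0}
    - {"x":0,"y":0,"z":0,"wx":0,"wy":0,"wz":0,"gripper":0}
  newtons: 40

```text
time_s: 17.7
position: [0.6118, 0.0356, 0.196]
tool_rot: [[1.0, -0.012, 0.0], [-0.012, -1.0, -0.0], [0.0, 0.0, -1.0]]
ft_force: [-0.2, 0.0, -0.6]
grip_width: 0.0001
```

>>> step_arm:
  increments:
    - {"x":0,"y":1,"z":0,"wx":0,"wy":0,"wz":0,"gripper":0}
    - {"x":0,"y":1,"z":0,"wx":0,"wy":0,"wz":0,"gripper":0}
    - {"x":0,"y":0.4,"z":0,"wx":0,"wy":0,"wz":0,"gripper":0}
    - {"x":0,"y":0.3,"z":0,"wx":0,"wy":0,"wz":0,"gripper":0}
    - {"x":0,"y":0.3,"z":0,"wx":0,"wy":0,"wz":0,"gripper":0}
    - {"x":0,"y":0.3,"z":0,"wx":0,"wy":0,"wz":0,"gripper":0}
    - {"x":0,"y":0.3,"z":0,"wx":0,"wy":0,"wz":0,"gripper":0}
  newtons: 40

```text
time_s: 18.4
position: [0.6114, 0.0, 0.196]
tool_rot: [[1.0, -0.011, -0.0], [-0.011, -1.0, 0.0], [-0.0, -0.0, -1.0]]
ft_force: [0.3, 0.3, -0.0]
grip_width: 0.0002
```

Continue to an expected final TCP y ≈ −0.0195.

>>> step_arm:
  increments:
    - {"x":0,"y":0.3,"z":0,"wx":0,"wy":0,"wz":0,"gripper":0}
    - {"x":0,"y":0.3,"z":0,"wx":0,"wy":0,"wz":0,"gripper":0}
    - {"x":0,"y":0.3,"z":0,"wx":0,"wy":0,"wz":0,"gripper":0}
    - {"x":0,"y":0.3,"z":0,"wx":0,"wy":0,"wz":0,"gripper":0}
    - {"x":0,"y":0.3,"z":0,"wx":0,"wy":0,"wz":0,"gripper":0}
    - {"x":0,"y":0,"z":0,"wx":0,"wy":0,"wz":0,"gripper":0}
  newtons: 40

```text
time_s: 19.0
position: [0.6113, -0.0154, 0.196]
tool_rot: [[1.0, -0.011, 0.0], [-0.011, -1.0, -0.0], [0.0, 0.0, -1.0]]
ft_force: [-0.7, -0.4, 0.6]
grip_width: -0.0001
```

>>> step_arm:
  increments:
    - {"x":0,"y":0.15,"z":0,"wx":0,"wy":0,"wz":0,"gripper":0}
    - {"x":0,"y":0.15,"z":0,"wx":0,"wy":0,"wz":0,"gripper":0}
    - {"x":0,"y":0,"z":0,"wx":0,"wy":0,"wz":0,"gripper":0}
  newtons: 40

```text
time_s: 19.3
position: [0.6112, -0.0181, 0.196]
tool_rot: [[1.0, -0.011, -0.0], [-0.011, -1.0, -0.0], [-0.0, 0.0, -1.0]]
ft_force: [0.3, -0.0, -0.5]
grip_width: 0.0001
```

Run:
```python
from h import *
S=cam("side")
s=env.observe(); print(s["position"],s["ft_force"])
cv2.imwrite("pics/p10.png",cv2.resize(S["color"][170:240,325:400],(750,700)[:0] or (640,597),interpolation=cv2.INTER_CUBIC))
for y in(-.0975,-.1105,-.1275): print(y,proj(S,(.6103,y,.04)))
```

```text
[ 0.61120567 -0.01802618  0.19600128] [ 0.56083893  0.80105988 -0.23585967]
-0.0975 [368.37096681 221.60742243]
-0.1105 [372.18856655 224.62001745]
-0.1275 [377.29178301 228.6471354 ]
```

View pics/p10.png

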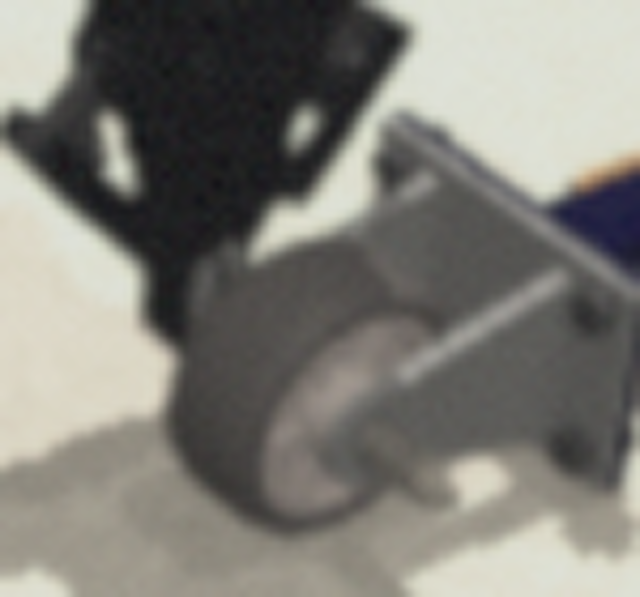

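The nose protrudes to (377.3,227.6), and home is expected at (377.3,228.6), so it is nearly in. Push gently until it seats.

>>> step_arm:
  increments:
    - {"x":0,"y":0.1,"z":0,"wx":0,"wy":0,"wz":0,"gripper":0}
    - {"x":0,"y":0.05,"z":0,"wx":0,"wy":0,"wz":0,"gripper":0}
    - {"x":0,"y":0,"z":0,"wx":0,"wy":0,"wz":0,"gripper":0}
  newtons: 40

```text
time_s: 19.65
position: [0.6112, -0.0187, 0.196]
tool_rot: [[1.0, -0.011, 0.0], [-0.011, -1.0, 0.002], [0.0, -0.002, -1.0]]
ft_force: [1.4, 7.1, -0.8]
grip_width: -0.0002
```

Contact at 7 N, with the finger stopped short of its target: seated. Back away and lift.

>>> step_arm:
  increments:
    - {"x":0,"y":-0.3,"z":0,"wx":0,"wy":0,"wz":0,"gripper":0}
    - {"x":0,"y":-2,"z":0,"wx":0,"wy":0,"wz":0,"gripper":0}
    - {"x":0,"y":-3,"z":0,"wx":0,"wy":0,"wz":0,"gripper":0}
    - {"x":0,"y":-1,"z":-4,"wx":0,"wy":0,"wz":0,"gripper":0}
    - {"x":0,"y":-1,"z":-4,"wx":0,"wy":0,"wz":0,"gripper":0}
    - {"x":-3,"y":-2,"z":-3,"wx":0,"wy":0,"wz":0,"gripper":0}
    - {"x":-4,"y":-2,"z":0,"wx":0,"wy":0,"wz":0,"gripper":0}
    - {"x":-4,"y":-2,"z":0,"wx":0,"wy":0,"wz":0,"gripper":0}
    - {"x":-4,"y":-2,"z":0,"wx":0,"wy":0,"wz":0,"gripper":0}
    - {"x":0,"y":0,"z":0,"wx":0,"wy":0,"wz":0,"gripper":0}
    - {"x":0,"y":0,"z":0,"wx":0,"wy":0,"wz":0,"gripper":0}

```text
time_s: 20.75
position: [0.4625, 0.1355, 0.3065]
tool_rot: [[1.0, -0.01, 0.001], [-0.01, -1.0, -0.0], [0.001, 0.0, -1.0]]
ft_force: [-0.2, -0.8, -0.5]
grip_width: -0.0002
```

Run:
```python
from h import *
S=cam("side");T=cam("top")
s=env.observe(); print(s["position"],s["ft_force"],s["time_s"])
for y in(-.0305,-.0375,-.1275): print(y,proj(T,(.611,y,.04)))
cv2.imwrite("pics/p11.png",np.hstack([cv2.resize(T["color"][130:190,310:370],(400,400),interpolation=cv2.INTER_CUBIC),cv2.resize(S["color"][180:240,330:390],(400,400),interpolation=cv2.INTER_CUBIC)]))
```

```text
[0.46367554 0.13485919 0.30619312] [ 0.10200765 -0.00350409  0.67887182] 20.85
-0.0305 [326.93578015 167.12485379]
-0.0375 [329.68349979 167.09304069]
-0.1275 [365.00994157 166.68403118]
```

The picture limit is reached, so I check numerically.

Run:
```python
from h import *
T=cam("top");a=cv2.imread("pics/top0.png").max(2).astype(int);b=T["color"].max(2).astype(int)
print(np.arange(321,371))
for v in(164,166,167,168,170): print(v,b[v,321:371])
d=cv2.absdiff(a.astype(np.uint8),b.astype(np.uint8))
for n,(x,y,w,h) in dict(can=(418,122,50,50),spanner=(212,110,36,70)).items(): print(n,d[y:y+h,x:x+w].max())
```

```text
[321 322 323 324 325 326 327 328 329 330 331 332 333 334 335 336 337 338
 339 340 341 342 343 344 345 346 347 348 349 350 351 352 353 354 355 356
 357 358 359 360 361 362 363 364 365 366 367 368 369 370]
164 [136 135 136 137 136 123  76  66  81 116 113  93  99 122 120  79  75  82
  86  87  87  87  84  84  81  81  77  72  73  77  79 111 110  99 102 109
 128 129 129 131 132 133 136 136 136 136 136 135 136 135]
166 [136 136 136 136 135 121  68  59  81 115 110  93 106 124 123  86  74  79
  85  86  86  86  82  82  82  83  78  70  69  75  84 111 105  86  96  99
  98  99 101 106 113 118 119 120 133 136 136 135 136 136]
167 [137 136 137 136 135 121  66  60  84 114 112  98 113 125 121  86  73  75
  81  84  82  80  83  79  82  79  75  70  70  79  90 113 111 102  99 104
 103 103 106 112 116 122 120 120 130 136 137 136 136 137]
168 [136 137 136 137 135 122  62  51  78 114 110  91 106 123 120  84  72  72
  78  78  79  79  77  76  78  77  73  67  69  75  88 110 106  88  81  86
  88  86  84  87 101 106 106 112 127 135 136 137 136 135]
170 [135 135 134 135 135 123  68  52  66  93  94  88  88 104 103  75  68  70
  70  72  70  70  73  70  70  70  68  66  64  67  70  94  98 102 101 106
 123 126 126 125 126 128 129 132 136 136 136 136 137 136]
can 12
spanner 46
```

Run:
```python
from h import *
a=cv2.imread("pics/side0.png").max(2);b=cam("side")["color"].max(2)
d=cv2.absdiff(a,b)[148:184,290:342]; print("spanner side diff",d.max(),(d>25).sum())
t=cv2.imread("pics/top0.png").max(2);u=cam("top")["color"].max(2); e=cv2.absdiff(t,u)[110:180,212:248]>25
print(e.sum(),np.argwhere(e)[:6]+[110,212])
if (d>25).sum()<5: env.close_job(); print("handed in",env.observe()["time_s"])
```

```text
spanner side diff 14 0
87 [[177 232]
 [177 233]
 [177 234]
 [177 236]
 [177 237]
 [177 238]]
the job is handed in; nothing more can be done
the job is handed in; nothing more can be done
```

The job is done and handed in at about 21 s: the wheel stands between the fork's legs and the bolt is through both legs and the hub. I gripped the bolt by its shank and slid it in from the +y side. I then pushed its head home with the shut fingers until it stopped at about 7 N.

**Last checks:**
- **Bolt:** in the top view the dark head (columns 326–329) sits directly against the +y leg (330–331). The nose ends at about column 364.5, where 365.0 was predicted for fully home.
- **Wheel:** it was centred between the legs when I set it down, before the bolt went in. I did not re-measure it separately after the bolt was home.
- **Spanner:** unchanged in the side view. The top view did differ in 87 pixels; the ones I printed lie on row 177, just below the spanner, and I take that to be the arm's shadow.
- **Spray can:** unchanged in the top view.
- **Robot:** the arm had backed off to clear space, with about 0.7 N on the wrist.

I could not look at the final picture because the 12-picture limit was reached, so these last checks come from pixel values only.

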